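# Meter a few lock nuts from a tipping bin

### The arm

A 7-joint arm with a two-finger parallel gripper is mounted at the origin on a cart in front of the work surface, level with it; the furniture and walls round the work are solid. World frame = base frame: x ahead of the robot, y to its left, z up, the work surface at z = 0. Lengths are in mm, angles in rad, forces in N, time in s.
With the tool pointing down it reaches from about 375 to 925 mm from the base axis. Payload 3.1 kg.
Tool frame: the origin (TCP) lies midway between the tips of the shut fingers; the grasp point (between the pads) lies 19 mm behind it; z points along the fingers, y is the line along which they close (so a half turn about z gives the same grasp; the last joint's range is limited). The gripper opens to 85 mm and grips with 20 to 120 N. Pads are 22 mm wide; open, the fingers measure 114 mm over their backs; the gripper's body (76 mm by 85 mm) begins 54 mm behind the grasp point. The pads swing forward as they close: fully open they stand 13 mm farther back than shut.
Start: joints at [1.189, 0.383, 0.044, 1.598, -0.018, 1.161, -0.05], TCP at [182.024, -623.995, 201.669] pointing down, gripper open.
Joint ranges: [-2.61, 2.61], [-0.41, 2.15], [-1.48, 1.57], [0, 2.5], [-1.57, 4.71], [0.05, 1.97], [-2.85, 2.85]. Speed limits (rad/s): [2.79, 2.79, 3.14, 3.14, 3.14, 3.14, 3.14].

### API

Orientations are given as a rotation vector (axis times angle).
In Python, from workcell import bot, eyes, finder gives the robot as it stands. Calls block until the motion is done:
- bot.move_pose(position, orientation): joint-space move of the TCP to a pose.
- bot.line_to(position, speed=150, rotation=None): straight line of the TCP; rotation=None keeps the orientation; speed is the mean speed in mm/s.
- bot.move_j(angles): joint-space move.
- bot.gripper_to(opening): finger opening in mm; the grip force is fixed at half the most; returns when the fingers have stopped.
- bot.pause(seconds).
- bot.ik(position, orientation): joint angles nearest the present ones, or None.
- eyes.get_image(name): name is "side" or "top"; returns the picture (420x560x3 uint8, red, green, blue); there is no depth.
- eyes.get_calibration(name): a dict with "K" (3x3 intrinsics, pixels), "distortion" ([k1, k2, p1, p2, k3] as OpenCV has them; the pictures are not rectified), "pose" (4x4, takes a point from camera to world coordinates). Camera axes: x right, y down, z forward; pixel columns grow to the right and rows downward; lengths in mm; the calibration is good to about 2 mm. A picture is of the moment at which its call begins. get_calibration takes no time and is no camera call.
A pose or a line that the arm cannot do raises bot.IKError and nothing moves.
- bot.close_job(): hands the job in; it is judged then, once.
Trained networks look in the newest picture that a camera, given by its name, has taken for a name from the list of things; names that differ only in an ending like _2 or _b are one class to them, and where a whole thing is asked for, a point or a joint stands for the part that bears it (a point fixed in the world has none). Each returns a list of dicts, best first, with "score" (0 to 1); they miss things now and then, are a little off and sometimes report something else, mostly with a low value. They report only what shows in the picture. A call takes as long as a camera call. They do not tell look-alikes from the thing itself.
- finder.look_for(camera, thing): "pixel" ([column, row] in pixels, amid what is visible of it).
- finder.pinpoint(camera, thing): "pixel" ([column, row] in pixels: a listed point, or the origin of a listed thing).
Readings, each from a call of its own:
- bot.get_clock(): time.
- bot.get_joint_pos(): joint angles.
- bot.get_dq(): joint speeds.
- bot.get_joint_efforts(): joint torques, N m.
- bot.get_tcp_pos(): TCP position.
- bot.get_eef_rot(): TCP orientation.
- bot.get_ft_force(): force on the tool from outside, world axes, zero at the start.
- bot.get_torque(): the same for the moment, N m.
- bot.get_gripper_width(): finger opening in mm.
- bot.get_grip_force(): force on a finger pad.
Only numpy, scipy, OpenCV 4.12 (cv2) and the standard library are available. Lean on these libraries where they do the work, as an engineer would, in place of code of your own. Each camera call takes 0.05 s, during which the arm holds its last target. There are 200 camera calls.

### The job

I need a few lock nuts: the two of the front row, and four at most. Take the handle of the tipping bin that holds the steel lock nuts, raise it slowly only until the first nuts slide into its catch tray, and keep it at that angle until they lie in the tray. Then lower the bin back to level without letting it drop; the back row of nuts stays in the bin, and the other bin is left alone.

Things in the scene. Friction and masses are not known exactly. Their poses are not given: they have to be found in the camera images.
- nut_bin (a joint): tilt of the tipping bin with six steel lock nuts: 0 = resting level, positive = handle end raised (rad, up to 1.2); it sinks to 0 if let go. Bin with nuts 1.0 kg, hinged at its open lip beside its catch tray. Floor of three flats, 12 degrees steeper each towards the lip: of the three rows of two nuts the front one slides first, at 0.2 to 0.5 rad depending on friction, each next one 0.2 rad later.
- nut_handle (a point): centre of the nut bin's handle, a round steel bar 12 mm thick, 96 mm long between two posts, 29 mm clear above the closed end's rim. y is along the bar; x points away from the tray, level when the bin is down. At rest it is 135 mm above the bench, and the hinge axis (parallel to the bar) 85 mm below it and 137 mm from it towards the tray. It can turn between the fingers.
- nut_tray (a point): centre of the floor of the catch tray fixed in front of the nut bin's lip: a steel tray 117 x 124 mm outside, walls 40 mm high, floor 6 mm above the bench. Its x points from the tray to the handle end, its z up. The hinge axis lies 62.5 mm along x from here and 44 mm up.
- union_bin (a joint): tilt of the second, identical tipping bin, which holds two brass pipe unions (taller, 48 mm, with a hexagon round the waist); not to be used.
- nut1_mid (a point): steel hexagon lock nut, 41 mm across flats, 47 mm across corners, 18 mm thick; point at its centre. Starts in the nut bin: front row, left of the bin's middle.
- nut2_mid (a point): steel hexagon lock nut, 41 mm across flats, 47 mm across corners, 18 mm thick; point at its centre. Starts in the nut bin: front row, right.
- nut5_mid (a point): steel hexagon lock nut, 41 mm across flats, 47 mm across corners, 18 mm thick; point at its centre. Starts in the nut bin: back row, left.
- nut6_mid (a point): steel hexagon lock nut, 41 mm across flats, 47 mm across corners, 18 mm thick; point at its centre. Starts in the nut bin: back row, right.
Mind the look-alikes: they are no part of the job. What is shaped like the part that bears nut1_mid but green or turquoise is not meant.

How it is judged (in metres and radians):
On the way:
1. with the nut bin held up, both front-row nuts lie in its tray, for 0.4 s (value of joint nut_bin above 0.1 rad and x of nut1_mid in the frame of nut_tray between -0.058 and 0.058 m and y of nut1_mid in the frame of nut_tray between -0.06 and 0.06 m and z of each of nut1_mid, nut2_mid in the frame of nut_tray below 0.048 m and x of nut2_mid in the frame of nut_tray between -0.058 and 0.058 m and y of nut2_mid in the frame of nut_tray between -0.06 and 0.06 m), for 0.4 s.
At the end, for the whole second after the job is handed in: Both nuts of the front row lie inside the nut bin's catch tray and both of the back row inside the bin (the middle row may be in either), and the bin is down (within 0.05 rad of level) and let go (value of joint nut_bin below 0.05 rad and x of nut1_mid in the frame of nut_tray between -0.058 and 0.058 m and y of nut1_mid in the frame of nut_tray between -0.06 and 0.06 m and z of each of nut1_mid, nut2_mid in the frame of nut_tray below 0.048 m and x of nut2_mid in the frame of nut_tray between -0.058 and 0.058 m and y of nut2_mid in the frame of nut_tray between -0.06 and 0.06 m and x of nut5_mid in the frame of nut_tray between 0.064 and 0.215 m and y of nut5_mid in the frame of nut_tray between -0.06 and 0.06 m and z of each of nut5_mid, nut6_mid in the frame of nut_tray above 0.04 m and x of nut6_mid in the frame of nut_tray between 0.064 and 0.215 m and y of nut6_mid in the frame of nut_tray between -0.06 and 0.06 m); the robot touches nothing.
It fails at once if the other bin is raised by more than 0.1 rad (value of joint union_bin above 0.1 rad).
It fails at once if the nut bin is dropped (falls faster than 3 rad/s) (velocity of joint nut_bin below -3 rad/s).
It also fails if it takes over 45 s, if anything falls off the work surface, if the arm or the gripper's body presses on something with over 40 N, if the wrist force passes 120 N, or if a joint passes its speed limit or range.

## Working session

There is one attempt and no reset: what is moved stays moved. The work goes in short steps, each a Python script; the robot and the scene stay as the last script left them, time stands still between calls to the robot, and variables do not carry over. Pictures are saved under pics/ and viewed, at most 12 in all, crops included, and the job is handed in when it is done.

```bash
mkdir -p pics
cat > h.py <<'E'
from workcell import bot, eyes, finder
import numpy as np, cv2
def snap(c,f,crop=None,s=1):
    im=eyes.get_image(c)[:,:,::-1].copy()
    if crop: a,b,d,e=crop; im=im[b:e,a:d]
    if s!=1: im=cv2.resize(im,None,fx=s,fy=s,interpolation=cv2.INTER_CUBIC)
    cv2.imwrite('pics/'+f,im)
def ray(c,px):
    k=eyes.get_calibration(c); n=cv2.undistortPoints(np.array([[px]],float),np.array(k["K"]),np.array(k["distortion"]))[0,0]
    P=np.array(k["pose"]); return P[:3,3],P[:3,:3]@np.array([n[0],n[1],1])
def onz(c,px,z):
    o,d=ray(c,px); return o+d*(z-o[2])/d[2]
def proj(c,p):
    k=eyes.get_calibration(c); T=np.linalg.inv(np.array(k["pose"]))
    return cv2.projectPoints(np.array([p],float),cv2.Rodrigues(T[:3,:3])[0],T[:3,3],np.array(k["K"]),np.array(k["distortion"]))[0][0,0]
E
python3 - <<'E'
from h import *
a=eyes.get_image("top");b=eyes.get_image("side")
cv2.imwrite('pics/t0.png',a[:,:,::-1]);cv2.imwrite('pics/s0.png',b[:,:,::-1])
for n,z in [("nut_handle",135),("nut_tray",6),("nut1_mid",70)]:
  for c in("top","side"):
    for r in finder.pinpoint(c,n)[:6]: print(n,c,np.round(r["pixel"]),round(r["score"],2),np.round(onz(c,r["pixel"],z)))
print(eyes.get_calibration("top")["pose"],eyes.get_calibration("side")["pose"],bot.get_clock(),bot.get_eef_rot())
E
```

```text
nut_handle top [335. 122.] 0.57 [ 628. -160.  135.]
nut_handle side [256. 173.] 0.79 [ 635. -171.  135.]
nut_tray top [313. 223.] 0.79 [ 434. -124.    6.]
nut_tray side [311. 244.] 0.64 [ 422. -113.    6.]
nut1_mid top [400. 270.] 0.71 [ 329. -306.   70.]
nut1_mid top [309. 180.] 0.6 [ 517. -111.   70.]
nut1_mid top [346. 286.] 0.58 [ 294. -192.   70.]
nut1_mid top [331. 184.] 0.31 [ 509. -158.   70.]
nut1_mid side [340. 218.] 0.73 [ 373. -166.   70.]
nut1_mid side [377. 245.] 0.6 [235. -89.  70.]
nut1_mid side [279. 214.] 0.59 [ 511. -103.   70.]
nut1_mid side [380. 222.] 0.47 [ 281. -201.   70.]
[[ 2.82664391e-02 -9.84451337e-01  1.73368319e-01  2.69397678e+02]
 [-9.99595890e-01 -2.73155401e-02  7.86877554e-03 -7.02033980e+01]
 [-3.01077734e-03 -1.73520681e-01 -9.84825623e-01  1.18033050e+03]
 [ 0.00000000e+00  0.00000000e+00  0.00000000e+00  1.00000000e+00]] [[-8.13623677e-01 -2.22746040e-01  5.37029529e-01 -1.47309474e+02]
 [-5.81003894e-01  3.45251750e-01 -7.37045252e-01  8.13592771e+02]
 [-2.12364733e-02 -9.11693716e-01 -4.10321315e-01  5.88353792e+02]
 [ 0.00000000e+00  0.00000000e+00  0.00000000e+00  1.00000000e+00]] 0.4 [-3.10961512e+00 -4.44216723e-01  1.00855040e-04]
```

View pics/t0.png

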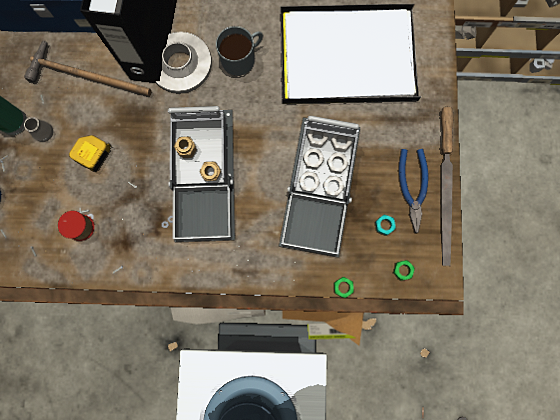

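View pics/s0.png

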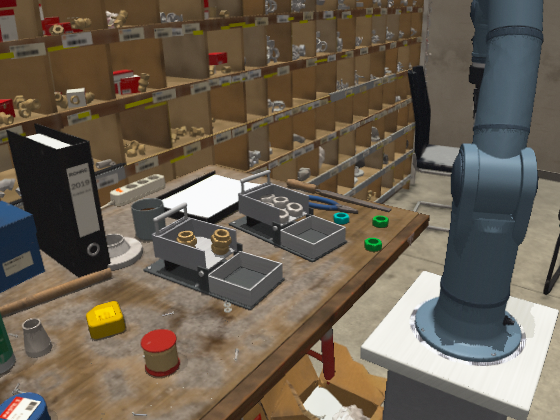

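The top view shows the brass-union bin at about (200,150) and the steel-nut bin at about (325,160). The nut bin's handle is at (333,123) and its tray at (314,223).
Look-alikes: the union bin's handle at (193,112), plus loose nuts in turquoise (386,225) and green (404,270) and (344,287). I choose the bin with six steel nuts and will check it in a crop.

Run:
```python
from h import *
snap("top","t1.png",(270,105,370,265),3.7)
snap("side","s1.png",(220,155,360,265),5)
```

```text
(no output)
```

View pics/t1.png

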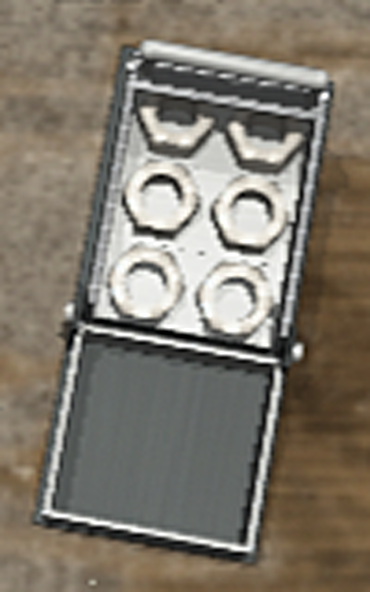

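View pics/s1.png

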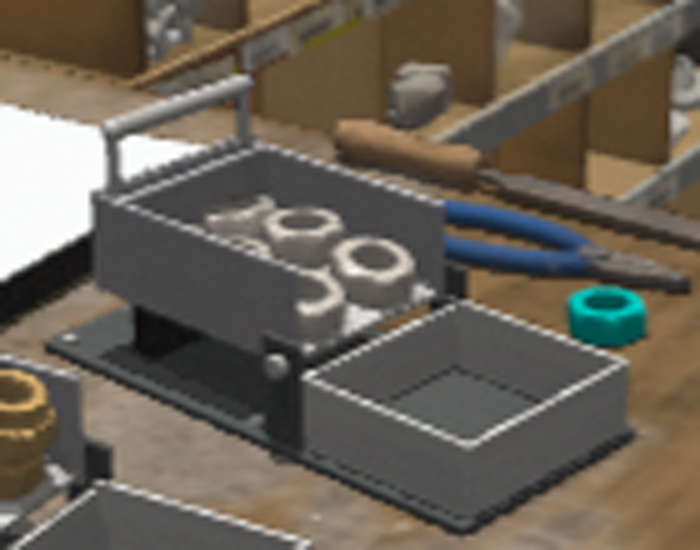

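The crop confirms the choice: six steel nuts, with the handle bar running from (308,118) to (358,125) in the top picture and from (241,181) to (269,172) in the side picture.

Run:
```python
from h import *
from scipy.spatial.transform import Rotation as R
T=[np.array([270+u/3.7,105+v/3.7]) for u,v in((142,48),(326,76))]
S=[np.array([220+u/5,155+v/5]) for u,v in((107,130),(245,83))]
a=[onz("top",p,136) for p in T]; b=[onz("side",p,136) for p in S]
print(a,b,np.mean(a,0),np.mean(b,0))
for p in(a,b):
    d=p[0]-p[1]; print(np.arctan2(-d[0],d[1]))
f=[onz("top",(270+u/3.7,105+v/3.7),40) for u,v in((42,520),(250,552))]
d=f[0]-f[1]; print(f,"tray yaw",np.arctan2(-d[0],d[1]))
f=[onz("side",(220+u/5,155+v/5),40) for u,v in((470,443),(628,362),(305,377),(463,302))]
print(f)
```

```text
[array([ 633.48432381, -104.99286584,  136.        ]), array([ 620.06306511, -207.73283761,  136.        ])] [array([ 630.00499199, -102.57132754,  136.        ]), array([ 611.82791513, -199.21271489,  136.        ])] [ 626.77369446 -156.36285172  136.        ] [ 620.91645356 -150.89202122  136.        ]
-0.12989770135910236
-0.185915835670025
[array([377.42995156, -55.76701266,  40.        ]), array([ 362.14000197, -177.30766196,   40.        ])] tray yaw -0.12514370993604454
[array([385.03930295, -65.42867207,  40.        ]), array([ 363.63628102, -182.39276212,   40.        ]), array([490.36164374, -79.99975494,  40.        ]), array([ 471.10362486, -198.58623503,   40.        ])]
```

```bash
cat >> h.py <<'E'
from scipy.spatial.transform import Rotation as R
YAW=-0.15; H=np.array([624.,-154,135])
def geo(yaw=YAW):
    return np.array([np.cos(yaw),np.sin(yaw),0]),np.array([-np.sin(yaw),np.cos(yaw),0])
def pose(th,s=1,dep=16,h=None,lean=1.0):
    """TCP pose gripping the bar with the bin at tilt th"""
    h=H if h is None else h; bx,by=geo(); z=np.array([0,0,1.])
    hinge=h-137*bx-85*z
    p=hinge+R.from_rotvec(-th*by).apply(h-hinge)
    y=s*bx; R0=np.column_stack([np.cross(y,-z),y,-z])
    Q=R.from_rotvec(-lean*th*by)*R.from_matrix(R0)
    return p+dep*Q.as_matrix()[:,2],Q.as_rotvec()
E
python3 - <<'E'
from h import *
for s in(1,-1):
    for th in(0,.3,.6,.9):
        p,o=pose(th,s); q=bot.ik(p,o); print(s,th,None if q is None else np.round(q,2))
    p,o=pose(0,s); print(bot.ik(p+[0,0,130],o))
E
```

```text
1 0 [ 0.58  0.51 -0.53  1.66  0.29  1.05 -0.18]
1 0.3 [ 0.67  0.24 -0.53  1.96  0.18  0.68 -0.11]
1 0.6 [ 0.76 -0.01 -0.55  2.25 -0.12  0.3   0.16]
1 0.9 None
[ 0.57552573  0.38269826 -0.51430266  1.54076144  0.19359275  1.26912913
 -0.11543562]
-1 0 [-0.69  0.96  1.37  1.73 -0.97  1.32 -2.4 ]
-1 0.3 [-0.91  0.57  1.39  2.02 -0.87  0.87 -2.38]
-1 0.6 [-1.07 -0.28  1.19  2.31  0.66  0.39  2.63]
-1 0.9 None
[-0.70552278  0.73062468  1.37666927  1.60254333 -0.72419145  1.41789058
 -2.55049969]
```

Run:
```python
from h import *
p,o=pose(0)
bot.move_pose(p+[0,0,110],o)
bot.gripper_to(60)
snap("side","s2.png",(200,90,340,220),4.5)
snap("top","t2.png",(250,60,410,220),3.5)
print(bot.get_clock(),bot.get_tcp_pos(),bot.get_ft_force())
for c in("top","side"):
    print(c,[(np.round(r["pixel"]),round(r["score"],2)) for r in finder.pinpoint(c,"nut_handle")[:3]],proj(c,H),proj(c,p+[0,0,110]))
```

```text
3.275 [ 623.99939029 -153.98673395  229.02336756] [ 0.04733199  0.53252269 -0.42258107]
top [(array([333., 120.]), 0.76)] [332.01405423 123.15794627] [336.2034946  107.11706152]
side [(array([257., 175.]), 0.56)] [255.33354491 175.98372049] [253.97545913 142.04069188]
```

View pics/s2.png

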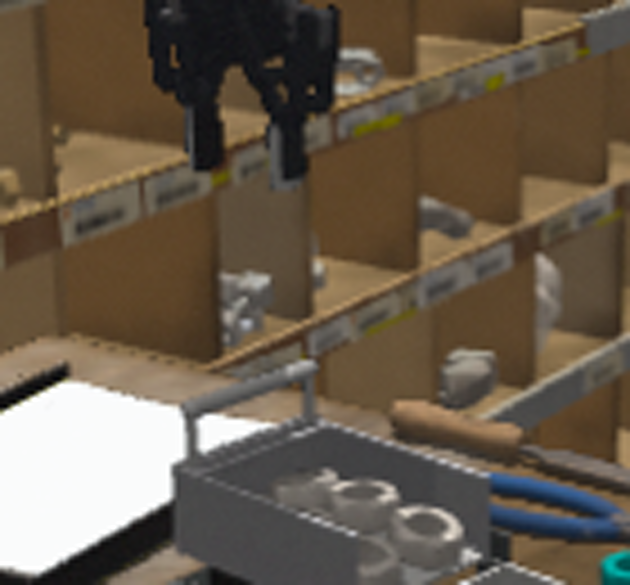

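View pics/t2.png

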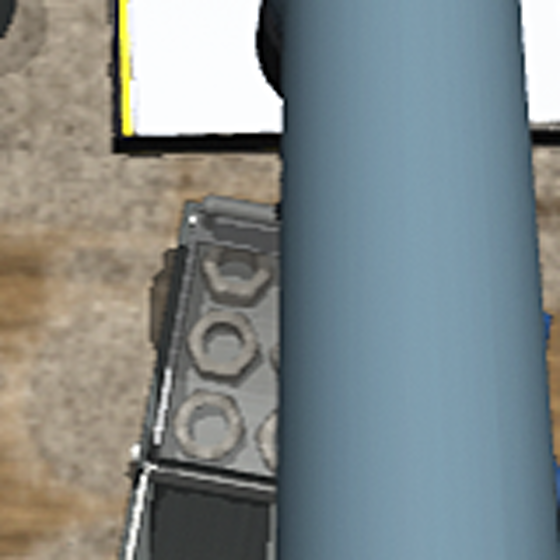

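The side view shows the fingers at crop (245,175), straight above the bar centre at (250,388). The arm hides half the bin from the top camera, so I'll use the side camera to watch the nuts slide. Next I go down and grip.

Run:
```python
from h import *
p,o=pose(0)
bot.line_to(p,speed=90)
print(bot.get_ft_force())
for w in (30,18,0):
    bot.gripper_to(w); print(bot.get_gripper_width(),bot.get_grip_force(),np.round(bot.get_ft_force(),1))
print(bot.get_clock())
snap("side","s3.png",(220,120,360,265),4)
```

```text
[-0.93608127  1.08283586 -0.07042971]
30.092187222642583 0.0 [-1.1 -0.2 -0.4]
17.806253460236615 0.0 [-0.5  0.2  0.3]
-0.29420560635425813 0.0 [ 0.2 -0.4 -1. ]
5.7417
```

View pics/s3.png

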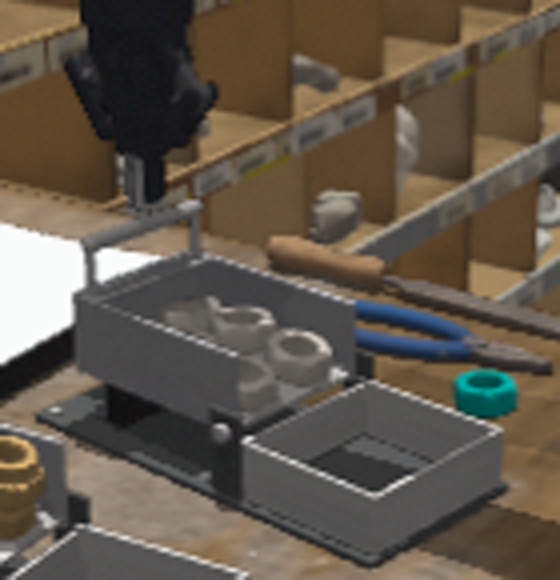

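The fingers closed on nothing. In the crop their tips end at about (145,212), right at the bar's upper edge. I'll check where they really are.

Run:
```python
from h import *
t=bot.get_tcp_pos(); print(t,bot.get_eef_rot(),pose(0),[(proj("side",q)-[220,120])*4 for q in(t,np.array(t)+[0,0,16],np.array(t)+[0,0,30])])
snap("side","s4.png",(240,150,280,190),14)
```

```text
[ 623.99910148 -153.98035678  118.99067977] [-2.38163617e+00 -2.04871541e+00 -1.34430175e-05] (array([ 624., -154.,  119.]), array([2.38164855, 2.04874463, 0.        ])) [array([142.22264783, 246.33993557]), array([141.31777703, 223.95685274]), array([140.52118814, 204.19887841])]
```

View pics/s4.png

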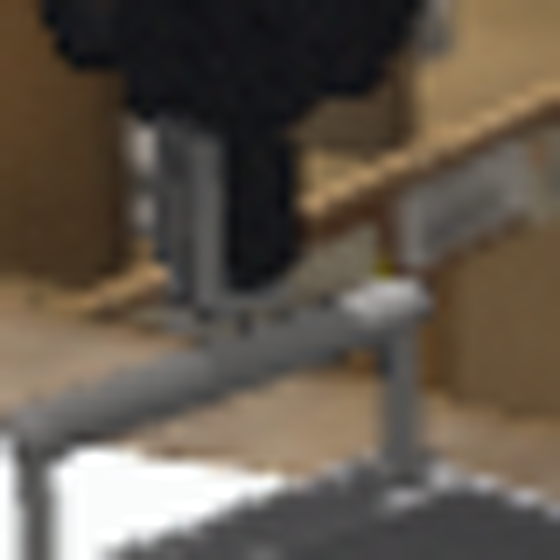

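The picture puts the finger tips about 24 mm higher than the TCP reading (row 173 against the predicted 182). The same offset showed at hover. I'll check by touching down lightly with the fingers shut.

Run:
```python
from h import *
p,o=pose(0)
for d in range(2,15,2):
    bot.line_to(p-[0,0,d],speed=30); f=np.array(bot.get_ft_force()); print(d,np.round(f,1))
    if f[2]>3: break
snap("side","s5.png",(240,150,280,190),14); print(bot.get_clock(),bot.get_tcp_pos())
```

```text
2 [-0.3 -0.3 -0.9]
4 [-0.7 -0.4 -0.1]
6 [-0.2 -0.4 -0.3]
8 [-0.8  0.   2.3]
10 [-2.6  0.2  9.3]
7.1417 [ 624.69481735 -154.13057319  111.34251649]
```

View pics/s5.png

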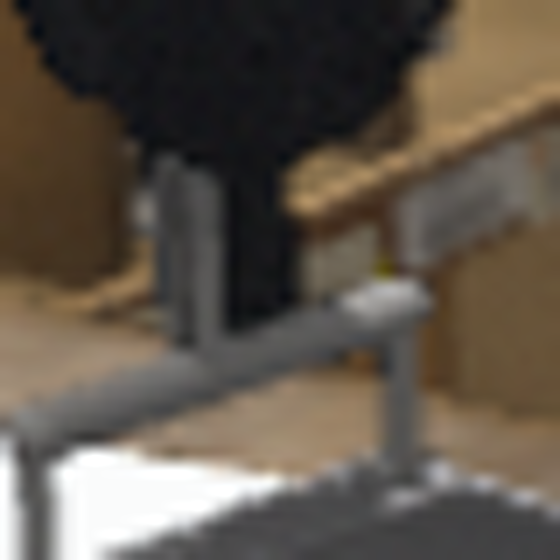

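The fingers touch the bar's top (z 141) at a TCP reading of about 112. The true tips are therefore about 29.5 mm behind the reported TCP along the tool. I'll correct for that and grip again.

```bash
sed -i 's/dep=16/dep=45.5/' h.py
python3 - <<'E'
from h import *
p,o=pose(0)
bot.line_to(p+[0,0,65],speed=100); bot.gripper_to(60)
bot.line_to(p,speed=100)
print(np.round(bot.get_ft_force(),1))
for w in (28,0):
    bot.gripper_to(w); print(bot.get_gripper_width(),bot.get_grip_force(),np.round(bot.get_ft_force(),1))
print(bot.get_clock())
for lean in(1,.6):
  for th in(.2,.4,.6,.75):
    q=bot.ik(*pose(th,lean=lean)); print(lean,th,None if q is None else np.round(q,2))
E
```

```text
[-0.5 -0.   0.8]
28.190347166009914 0.0 [-0.1 -0.2 -0.2]
9.906235739688196 58.42458128929138 [ 5.5  0.  -2.1]
9.8583
1 0.2 [ 0.62  0.37 -0.52  1.87  0.26  0.76 -0.18]
1 0.4 [ 0.71  0.22 -0.56  2.06  0.22  0.51 -0.14]
1 0.6 [ 0.79  0.08 -0.6   2.24  0.06  0.24 -0.01]
1 0.75 [ 0.61 -0.02 -0.4   2.38 -1.03  0.05  1.06]
0.6 0.2 [ 0.6   0.41 -0.51  1.81  0.26  0.86 -0.17]
0.6 0.4 [ 0.67  0.28 -0.55  1.94  0.22  0.73 -0.14]
0.6 0.6 [ 0.74  0.16 -0.58  2.07  0.14  0.58 -0.08]
0.6 0.75 [ 0.79  0.06 -0.6   2.18  0.03  0.47  0.02]
```

```bash
cat >> h.py <<'E'
POLY=np.array([[220+u/5,155+v/5] for u,v in((318,380),(463,310),(615,364),(470,436))],np.int32)
def tray(ref):
    im=eyes.get_image("side"); m=np.zeros(im.shape[:2],np.uint8); cv2.fillPoly(m,[POLY],1)
    d=np.abs(im.astype(int)-ref).max(2); return int(((d>50)&(m>0)).sum()),im
def go(th,speed=60):
    p,o=pose(th,lean=.6); bot.line_to(p,speed=speed,rotation=o)
E
python3 - <<'E'
from h import *
ref=eyes.get_image("side").astype(int); np.save("ref.npy",ref)
th=0
while th<.6:
    th=round(th+(.05 if th<.15 else .025),3)
    go(th,40); bot.pause(.25); n,im=tray(ref); f=np.array(bot.get_ft_force())
    print(th,n,np.round(f,1),round(bot.get_clock(),2))
    if n>25 or np.linalg.norm(f)>40: break
bot.pause(.6); n,im=tray(ref); print(n)
for r in finder.pinpoint("side","nut1_mid")[:8]: print(np.round(r["pixel"]),round(r["score"],2))
open("th","w").write(str(th))
cv2.imwrite("pics/s6.png",cv2.resize(im[120:265,220:360,::-1],None,fx=4,fy=4))
E
```

```text
0.05 0 [ 5.8 -0.9 -2.2] 10.54
0.1 1 [ 5.7 -1.6 -2. ] 11.18
0.15 1 [ 6.8 -1.2 -2.9] 11.81
0.175 1 [ 6.7 -0.7 -3.1] 12.36
0.2 2 [ 6.3 -0.7 -2.7] 12.91
0.225 2 [ 5.7 -0.5 -1.4] 13.46
0.25 2 [ 5.6 -0.8 -1. ] 14.01
0.275 3 [ 5.  -0.6 -1.4] 14.56
0.3 3 [ 5.8 -1.1 -1.6] 15.11
0.325 51 [ 6.2 -2.1 -1.1] 15.66
83
[374. 246.] 0.74
[339. 219.] 0.66
[381. 221.] 0.5
[302. 240.] 0.44
```

View pics/s6.png

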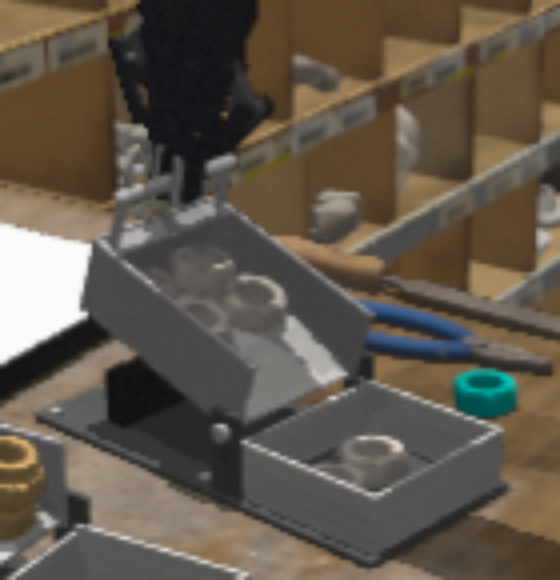

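Both front nuts lie in the tray, at crop (375,460) and (335,475), and the other four are still in the bin. Now I lower it gently.

Run:
```python
from h import *
bot.pause(.4)
for th in(.26,.2,.14,.09,.05,.02,0): go(th,30)
print(np.round(bot.get_ft_force(),1),bot.get_clock())
bot.pause(.2); bot.gripper_to(30); bot.gripper_to(60)
p,o=pose(0); print(np.round(bot.get_ft_force(),1))
bot.line_to(p+[0,0,60],speed=60); bot.line_to(p+[0,0,160],speed=150); bot.pause(.3)
im=eyes.get_image("side"); cv2.imwrite("pics/s7.png",cv2.resize(im[120:265,220:360,::-1],None,fx=4,fy=4))
d=np.abs(im.astype(int)-np.load("ref.npy")).max(2); print("bin wall diff",(d[190:215,241:265]>50).sum(),bot.get_clock(),bot.get_gripper_width(),np.round(bot.get_ft_force(),1))
```

```text
[ 6.6 -0.9  0.5] 19.4
[ 0.5  0.6 -0.2]
bin wall diff 8 22.65 60.11204215439877 [0.3 0.1 0.2]
```

View pics/s7.png

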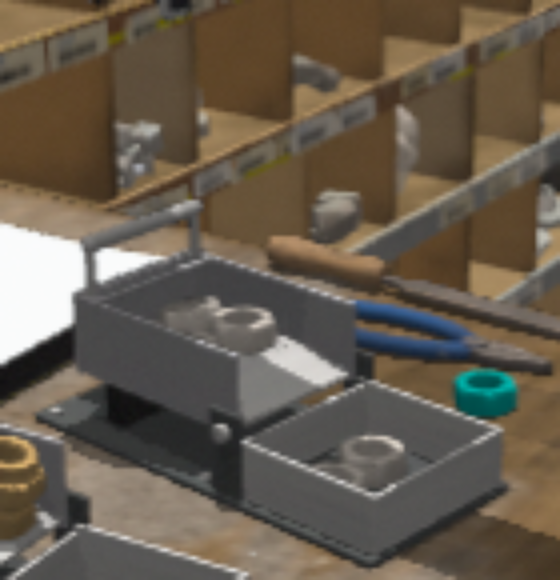

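The bin is level and let go. Two nuts are in the tray, the other rows are in the bin, and the gripper is clear.

```bash
python3 -c "
from h import *
print(bot.close_job())"
```

```text
the job is handed in; nothing more can be done
None
```

The job is handed in: both front-row lock nuts are in the catch tray, the other four stayed in the bin, and the bin was lowered to level and let go; the other bin was not touched.

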